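Sweep the counted plugs into the orange bin

ROBOT

A 6-joint arm with a two-finger parallel gripper is mounted at the origin on the work surface. World frame = base frame: x ahead of the robot, y to its left, z up, the work surface at z = 0. Lengths are in m, angles in degrees, forces in N, time in s.
With the tool pointing down it reaches from about 0.3 to 0.75 m from the base axis. Payload 8.5 kg.
Tool frame: the origin (TCP) lies at the very end of the fingers, on their centre line; the grasp point (between the pads) lies 19 mm behind it; z points along the fingers, y is the direction in which the jaws open and shut (so a half turn about z gives the same grasp; the last joint's range is limited). The gripper opens to 85 mm and grips with 20 to 120 N. Pads are 22 mm wide; open, the fingers measure 114 mm over their backs; the gripper's body (76 mm by 85 mm) begins 54 mm behind the grasp point. The pads swing forward as they close: fully open they stand 13 mm farther back than shut.
Start: joints at [-77.997, 21.807, 74.336, -0, 83.858, -12.336], TCP at [0.227, -0.501, 0.231] pointing down, gripper open.
Joint ranges: [-178.18, 178.18], [-50.72, 133.34], [12.68, 142.11], [-81.47, 261.47], [9.98, 163.14], [-165.26, 165.26]. Speed limits (degrees/s): [136.94, 136.94, 180, 180, 180, 180].

INTERFACE

Orientations are given as a 3x3 rotation matrix whose columns are the frame's x, y, z axes.
In Python, from rig import env, vision, close_job, spotter gives the robot as it stands. The module is installed in compiled form; this text tells all that it offers.
- The arm moves only by the tool jog_arm, never from a script. Its argument "plan" is a list that holds one entry, the list of rows, each a list of 6 numbers: the shift along the tool's x, y, z in units of 40 mm (1.0 is 40 mm), then the turn, a rotation vector about the tool's x, y, z in units of 0.15 rad (1.0 is 0.15 rad). A call has 1 to 10 rows; each row shifts and turns the commanded pose from where the row before left it, along the tool's axes as they then stand; what a row does not reach is not made up. A row lasts 1/10 s, in which the tool goes at most 50 mm and 8.59 degrees, less where a joint would pass 70% of its speed; a pose out of reach is approached as far as the arm can. A call with a number of a shift or a turn outside -1 to 1 is refused whole. A call with a gripper value outside its range is refused whole. "grip" is the opening, from -1 (shut) to 1 (fully open), set as the call begins (left out, the last holds). The fingers move at their own pace and stop on an object; "squeeze" is the grip in N (left out, the last holds). Time passes only in rows, so rows that do not move let the fingers close. It gives the time, the measured TCP pose, the force and the opening at its end, in the units of the state.
- env.observe(): the state, without advancing time (a new reading comes with each control period).
- vision.get_image(name): name is "scene" or "top" or "wrist"; returns (picture, depth): 480x640x3 uint8, red, green, blue; 480x640 float32, m along the optical axis (not along the pixel's ray), 0 where there is no reading.
- vision.camera_info(name): a dict with "fx", "fy", "cx", "cy" (pixels), "k1" (the pictures are not rectified: a ray, as slopes to the right and down, at radius r is drawn at 1 + k1 r^2 times it, then the intrinsics apply), "rvec" (rotation vector, rad) and "tvec" (3), from world to camera coordinates, as OpenCV has them. Camera axes: x right, y down, z forward; pixel columns grow to the right and rows downward; lengths in m; the calibration is good to about 2 mm. A picture is of the moment at which its call begins: read the wrist's pose just before it. camera_info takes no time and is no camera call; for the wrist camera it gives the pose at the moment of the call.
- close_job(): hands the job in, once; it reports no verdict.
Trained networks look in the newest picture that a camera, given by its name, has taken for a name from the list of things; names that differ only in an ending like _2 or _b are one class to them, and where a whole thing is asked for, a point or a joint stands for the part that bears it (a point fixed in the world has none). Each returns a list of dicts, best first, with "score" (0 to 1); they miss things now and then, are a little off and sometimes report something else, mostly with a low value. They report only what shows in the picture. A call takes as long as a camera call. They do not tell look-alikes from the thing itself.
- spotter.trace(camera, query): "pixels" (480x640 bool, what is visible of it) and "rect" ([left, top, right, bottom] in pixels, round what is visible of it).
The state is a dict: "time_s": time; "q": joint angles; "qvel": joint speeds; "joint_efforts": joint torques, N m; "position": TCP position; "tool_rot": TCP orientation; "ft_force": force on the tool from outside, world axes, zero at the start; "wrist_torque": the same for the moment, N m; "grip_width": finger opening in m.
Only numpy, scipy, OpenCV 4.12 (cv2) and the standard library are available. Lean on these libraries where they do the work, as an engineer would, in place of code of your own. Each camera call takes 0.05 s, during which the arm holds its last target.

TASK

The three brass plugs on the white counting tray have been counted: sweep them with your fingertips along the tray and off its open end into the orange bin that stands against it, sliding them and never picking them up. Leave the red-capped vent standing where it is on the tray, and leave the blue bin's contents and everything else on the bench alone.

Things in the scene. Friction and masses are not known exactly. Their poses are not given: they have to be found in the camera images.
- tray_top (a point): Fixed counting tray: white board 264 mm wide between fences (its x), 260 mm long (its y), 60 mm above the bench. Steel fences 12 mm high on both x sides; both y ends are open, with no lip, and a bin stands 1 mm from each. Point: middle of the white surface. Plugs and vent stand in lanes about 55 mm apart across x, each at its own place along y (at most 65 mm from the middle).
- orange_bin: Orange open plastic bin, fixed against one of the two open ends of the tray (which end varies). Outside 264 x 110 x 48 mm, walls and floor 4 mm; its rim is 12 mm below the tray's surface and it spans the tray's width. Origin: centre of its underside, on the bench; axes parallel to the tray's, x along its length.
- blue_bin: Blue open plastic bin, fixed against one of the two open ends of the tray (which end varies). Outside 264 x 110 x 48 mm, walls and floor 4 mm; its rim is 12 mm below the tray's surface and it spans the tray's width. Origin: centre of its underside, on the bench; axes parallel to the tray's, x along its length.
- plug1_center (a point): Loose brass blanking plug: flat hexagonal head 30 mm across corners (26 mm across flats) and 12 mm thick, with a round 20 mm boss on top; 18 mm tall overall, about 60 g, slides on the tray without rolling. Starts boss up on the tray; the point is its centre, 9 mm above its underside.
- plug2_center (a point): Loose brass blanking plug: flat hexagonal head 30 mm across corners (26 mm across flats) and 12 mm thick, with a round 20 mm boss on top; 18 mm tall overall, about 60 g, slides on the tray without rolling. Starts boss up on the tray; the point is its centre, 9 mm above its underside.
- plug3_center (a point): Loose brass blanking plug: flat hexagonal head 30 mm across corners (26 mm across flats) and 12 mm thick, with a round 20 mm boss on top; 18 mm tall overall, about 60 g, slides on the tray without rolling. Starts boss up on the tray; the point is its centre, 9 mm above its underside.
- vent_center (a point): Air vent fitting standing loose and upright among the brass plugs on the tray, in any lane: round, 30 mm across, 58 mm tall, about 160 g, brass foot, steel neck, red cap; stays where it is. The point is its centre, 29 mm above its underside.
- steel_plug1_center (a point): Loose steel plug, same shape as the brass ones but grey, lying in the blue bin; to be left there. Its centre.
- steel_plug2_center (a point): Loose steel plug, same shape as the brass ones but grey, lying in the blue bin; to be left there. Its centre.
- carton: Closed cardboard carton, 90 x 120 x 70 mm tall, on the bench to the left of the tray. Origin at the centre of its underside.
- tape_roll: Pale, whitish tape roll lying flat, 100 mm across, 45 mm tall, on the bench to the right of the tray. Origin at the centre of its underside.
- spray_bottle: White bottle with a red cap, 56 mm across, 150 mm tall, standing on the bench to the right of the tray. Origin at the centre of its underside.
- wrench: Steel wrench lying flat on the bench to the left of the tray, roughly along world x. Origin at its underside.
Mind the look-alikes: they are no part of the job. What is shaped like the part that bears vent_center but black or green is not meant.

How it is judged:
By the outcome, as a careful person would: the job done as asked, in the order asked, and still so for the second after the job is handed in, with the robot touching nothing.
It also fails if it takes over 48 s, if anything falls off the work surface, if the arm or the gripper's body presses on something with over 40 N, if the wrist force passes 120 N, or if a joint passes its speed limit or range.

## Working session

There is one attempt and no reset: what is moved stays moved. The work goes in short steps, Python scripts to look and compute and a tool call to move; the robot and the scene stay as the last step left them, time stands still between calls to the robot, and variables do not carry over. Pictures are saved under pics/ and viewed, and the job is handed in when it is done.

Besides the shell and the picture viewer there is one more tool, called after "Request:" as name(argument=value, ...), one argument or row to a line, values as JSON. jog_arm: Moves the arm, as the interface text tells. Its arguments: {"type":"object","properties":{"plan":{"type":"array"},"grip":{"type":"number"},"squeeze":{"type":"number"}},"required":["plan"]}

```bash
mkdir -p pics
cat > h.py <<'E'
import numpy as np,cv2
from rig import env,vision,close_job,spotter
def save(cam,name):
    im,d=vision.get_image(cam); cv2.imwrite('pics/'+name,im[:,:,::-1]); np.savez(''+cam+'.npz',im=im,d=d); return im,d
def rays(cam):
    c=vision.camera_info(cam)
    R=cv2.Rodrigues(np.array(c['rvec'],float))[0]; t=np.array(c['tvec'],float).ravel()
    return c,R,t
def undist(c,uv):
    uv=np.atleast_2d(uv).astype(float)
    x=(uv-[c['cx'],c['cy']])/[c['fx'],c['fy']]
    r=x.copy()
    for _ in range(20): r=x/(1+c['k1']*(r**2).sum(1,keepdims=True))
    return r
def onplane(cam,uv,z):
    c,R,t=rays(cam); s=undist(c,uv); d=np.c_[s,np.ones(len(s))]@R; o=-R.T@t
    k=(z-o[2])/d[:,2:]; return o+k*d
def pts(cam,uv,dep):
    c,R,t=rays(cam); s=undist(c,uv); p=np.c_[s,np.ones(len(s))]*np.asarray(dep)[:,None]
    return (p-t)@R
E
python3 - <<'E'
from h import *
o=env.observe();print(o['time_s'],o['position'],o['tool_rot'],o['ft_force'],o['grip_width'])
save('top','top0.png');save('scene','scene0.png')
E
```

```text
0.0 [ 0.22661165 -0.50082621  0.23071304] [[ 9.11111186e-01  4.12160532e-01 -3.20928705e-04]
 [ 4.12160553e-01 -9.11110128e-01  1.41863832e-03]
 [ 2.92305333e-04 -1.42481140e-03 -9.99998942e-01]] [ 0.54335289 -0.07130431 -0.30568807] 0.08549625217190833
```

View pics/top0.png

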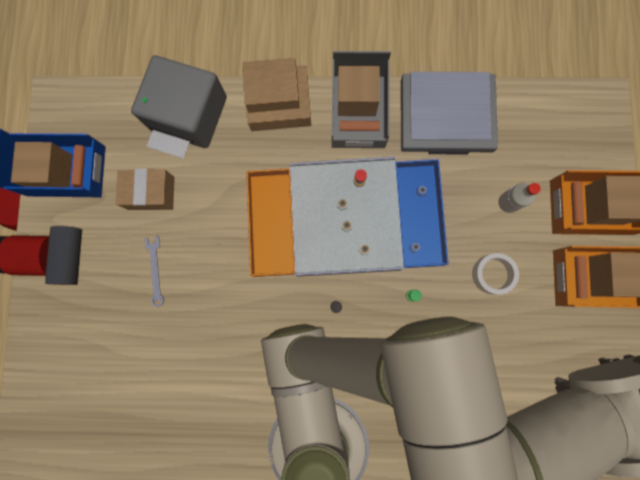

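View pics/scene0.png

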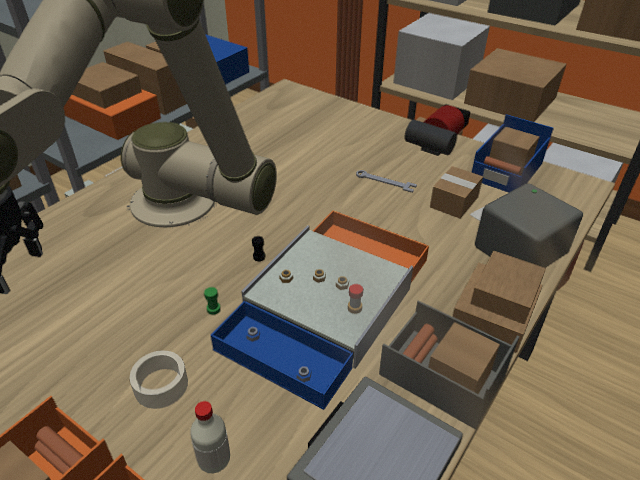

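Run:
```python
from h import *
im,d=vision.get_image('top')
cv2.imwrite('pics/crop0.png',cv2.resize(im[140:300,230:460,::-1],None,fx=3.4,fy=3.4,interpolation=cv2.INTER_CUBIC))
for q,z in [('plug1_center',.069),('vent_center',.089),('orange_bin',.048),('blue_bin',.048)]:
    for r in spotter.trace('top',q)[:6]:
        m=r['pixels'];v,u=np.nonzero(m)
        if len(u)==0: continue
        P=pts('top',np.c_[u,v],d[v,u]); 
        print(q,round(r['score'],2),np.round(r['rect']),len(u),np.round(onplane('top',[[u.mean(),v.mean()]],z),4), 'med',np.round(np.median(P,0),4),'zmax',P[:,2].max().round(3))
        if 'bin' in q: print(np.round(onplane('top',cv2.boxPoints(cv2.minAreaRect(np.c_[u,v].astype(np.float32))),z),4))
# tray surface: depth z~0.06 & whitish
vv,uu=np.mgrid[150:285,240:455]; vv=vv.ravel();uu=uu.ravel()
P=pts('top',np.c_[uu,vv],d[vv,uu]); g=im[vv,uu].astype(int)
k=(abs(P[:,2]-.06)<.008)&(g.min(1)>120)
r=cv2.minAreaRect(P[k,:2].astype(np.float32)*1000);print(r,np.round(cv2.boxPoints(r)),np.median(P[k,2]))
```

```text
plug1_center 0.48 [341. 203. 343. 204.] 41 [[ 0.5887 -0.0479  0.069 ]] med [ 0.5868 -0.0478  0.0775] zmax 0.08
vent_center 0.68 [410. 290. 419. 301.] 147 [[ 0.3712 -0.2147  0.089 ]] med [ 0.3708 -0.2217  0.0565] zmax 0.063
vent_center 0.65 [328. 302. 344. 308.] 95 [[ 0.3408 -0.0365  0.089 ]] med [ 0.3408 -0.0371  0.058 ] zmax 1.126
vent_center 0.5 [356. 169. 369. 190.] 175 [[ 0.6471 -0.0887  0.089 ]] med [ 0.6412 -0.0878  0.1163] zmax 1.126
vent_center 0.31 [393. 157. 449. 269.] 4714 [[ 0.5626 -0.2342  0.089 ]] med [ 0.5773 -0.2507  0.0045] zmax 1.126
orange_bin 0.55 [249. 170. 296. 275.] 4648 [[0.5423 0.1282 0.048 ]] med [0.548  0.1337 0.0044] zmax 1.126
[[0.674  0.1962 0.048 ]
 [0.681  0.0838 0.048 ]
 [0.4158 0.0636 0.048 ]
 [0.4084 0.1727 0.048 ]]
blue_bin 0.61 [392. 159. 448. 270.] 4843 [[ 0.5704 -0.2426  0.048 ]] med [ 0.5771 -0.2507  0.0045] zmax 1.126
[[ 0.7031 -0.1745  0.048 ]
 [ 0.7147 -0.2892  0.048 ]
 [ 0.4432 -0.3085  0.048 ]
 [ 0.4315 -0.1972  0.048 ]]
((560.6643676757812, -56.62626647949219), (275.0009765625, 260.0389099121094), 4.3449578285217285) [[ 414.   63.]
 [ 433. -197.]
 [ 708. -176.]
 [ 688.   83.]] 0.0597260022695099
```

View pics/crop0.png

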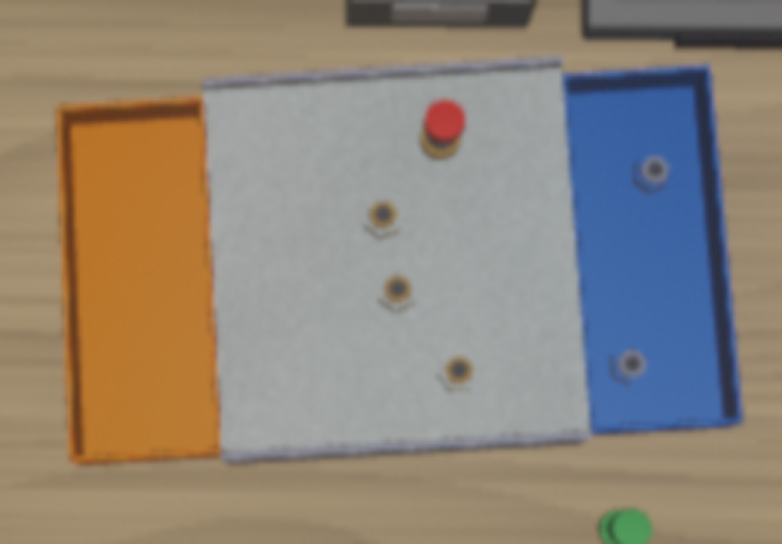

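The red-capped vent is the one standing on the tray at (361,177). The green one at (415,296) and the black one at (336,307) stand on the bench and are look-alikes. The orange bin is at the +y (left) end. The brass plugs are at about (342,203), (347,225) and (365,249).

Run:
```python
from h import *
C=np.array([.5607,-.0566]);a=np.radians(4.345);X=np.array([np.cos(a),np.sin(a)]);Y=np.array([-X[1],X[0]])
for n,uv,z in [('A',(342.4,202.6),.078),('B',(346.8,224.7),.078),('C',(365,248.8),.078),('vent',(360.3,175.6),.118)]:
    # refine by depth points
    p=onplane('top',[uv],z)[0]; print(n,p.round(4),'tray',((p[:2]-C)@X).round(4),((p[:2]-C)@Y).round(4))
im,d=vision.get_image('top')
v,u=np.mgrid[160:270,295:400];v=v.ravel();u=u.ravel();P=pts('top',np.c_[u,v],d[v,u])
T=np.c_[(P[:,:2]-C)@X,(P[:,:2]-C)@Y]
k=(P[:,2]>.0665)&(P[:,2]<.14)&(abs(T[:,0])<.12)&(abs(T[:,1])<.1)
img=np.zeros((480,640),np.uint8);img[v[k],u[k]]=1
n,l=cv2.connectedComponents(img)
for i in range(1,n):
    s=l[v,u]==i
    if s.sum()>8: print(s.sum(),T[s].min(0).round(3),T[s].max(0).round(3),P[s,2].max().round(3),T[s].mean(0).round(4))
o=env.observe();R=o['tool_rot'];p=o['position']
# targets: tool yaw s.t. tool y along -/+ tray Y; current tool y dir
print('tool x',R[:,0],'angle',np.degrees(np.arctan2(R[1,0],R[0,0])))
```

```text
A [ 0.5874 -0.0486  0.078 ] tray 0.0273 0.0059
B [ 0.5339 -0.0598  0.078 ] tray -0.027 -0.0012
C [ 0.4768 -0.1035  0.078 ] tray -0.0873 -0.0405
vent [ 0.6432 -0.0885  0.118 ] tray 0.0798 -0.038
181 [ 0.068 -0.053] [ 0.097 -0.024] 0.123 [ 0.0799 -0.0378]
55 [ 0.019 -0.003] [0.037 0.014] 0.083 [0.0277 0.0063]
55 [-0.035 -0.009] [-0.017  0.008] 0.083 [-0.026  -0.0004]
56 [-0.095 -0.048] [-0.075 -0.031] 0.082 [-0.0859 -0.0395]
tool x [9.11110464e-01 4.12162246e-01 7.21552898e-05] angle 24.34073635264409
```

Request:
jog_arm(
  plan=[
    [[0,0,0,0,0,-1],[0,0,0,0,0,-1],[0,0,0,0,0,-1],[0,0,0,0,0,-1],[0,0,0,0,0,-1],[0,0,0,0,0,-1],[0,0,0,0,0,-1],[0,0,0,0,0,-1],[0,0,0,0,0,-0.15],[0,0,0,0,0,0]],
  ],
  grip=-0.5,
)

```text
time_s: 1.4
position: [0.2266, -0.5011, 0.2313]
tool_rot: [[-0.073, 0.997, -0.0], [0.997, 0.073, 0.0], [0.0, -0.0, -1.0]]
ft_force: [0.0, -0.4, 0.3]
grip_width: 0.0214
```

Request:
jog_arm(
  plan=[
    [[0.84,0.7,0,0,0,0],[0.84,0.7,0,0,0,0],[0.84,0.7,0,0,0,0],[0.84,0.7,0,0,0,0],[0.84,0.7,0,0,0,0],[0.84,0.7,0,0,0,0],[0.84,0.7,0,0,0,0],[0.84,0.7,0,0,0,0],[0.84,0.7,0.5,0,0,0],[0.84,0.7,0.5,0,0,0]],
  ],
)

```text
time_s: 2.4
position: [0.4812, -0.1432, 0.1913]
tool_rot: [[-0.073, 0.997, 0.002], [0.997, 0.073, -0.001], [-0.001, 0.002, -1.0]]
ft_force: [1.5, -0.9, -0.4]
grip_width: 0.0211
```

```bash
cat >> h.py <<'E'
C=np.array([.5607,-.0566]);a=np.radians(4.345);X=np.array([np.cos(a),np.sin(a)]);Y=np.array([-X[1],X[0]])
def st():
    o=env.observe();p=o['position'];R=o['tool_rot']
    print('t',o['time_s'],'tray',((p[:2]-C)@X).round(4),((p[:2]-C)@Y).round(4),'z',p[2].round(4),'yaw',np.degrees(np.arctan2(R[1,0],R[0,0])).round(2),'tilt',R[2].round(3),'F',np.round(o['ft_force'],1),'w',o['grip_width'])
E
python3 - <<'E'
from h import *
st();save('wrist','w1.png');save('scene','s1.png')
E
```

```text
t 2.4 tray -0.0858 -0.0803 z 0.1913 yaw 94.17 tilt [-0.001  0.002 -1.   ] F [ 1.5 -0.9 -0.4] w 0.021116546529485577
```

View pics/w1.png

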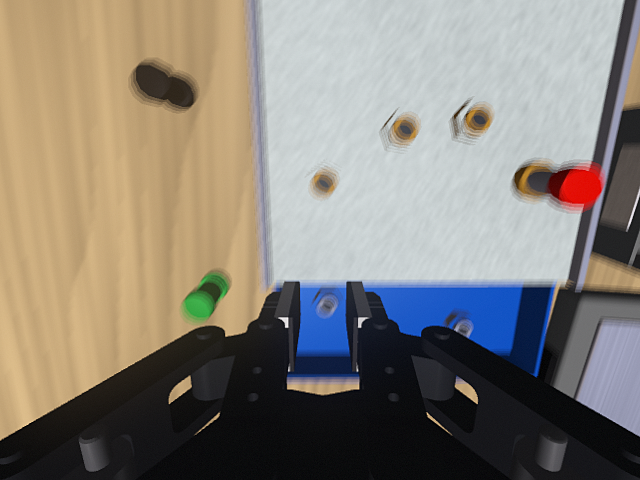

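View pics/s1.png

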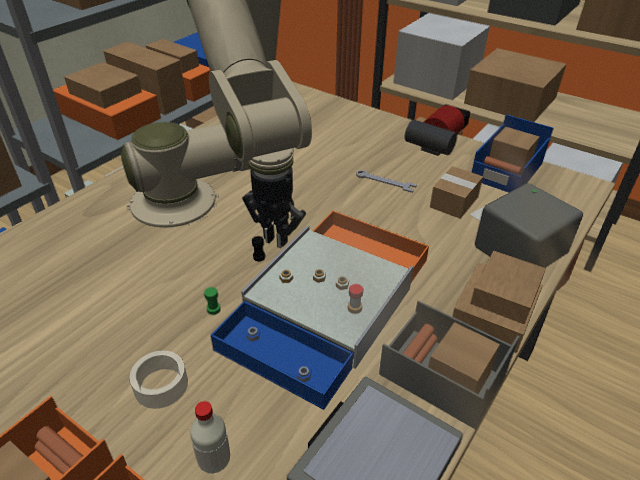

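Wrist view: plug C sits at (323,182), in line with the finger gap (centre column ~322). The knuckles bulge out to the sides, so I'll turn the jaws along the sweep for the plug beside the vent.

Request:
jog_arm(
  plan=[
    [[0,0,0.6,0,0,0],[0,0,0.6,0,0,0],[0,0,0.6,0,0,0],[0,0,0.6,0,0,0],[0,0,0.4,0,0,0],[0,0,0.26,0,0,0],[0,0,0.1,0,0,0],[0,0,0,0,0,0]],
  ],
)

```text
time_s: 3.3
position: [0.4802, -0.145, 0.0651]
tool_rot: [[-0.075, 0.997, 0.0], [0.997, 0.075, -0.0], [-0.0, 0.0, -1.0]]
ft_force: [0.3, 0.6, 0.6]
grip_width: 0.0214
```

Run:
```python
from h import *
st();save('wrist','w2.png')
```

```text
t 3.3 tray -0.0869 -0.082 z 0.0651 yaw 94.32 tilt [-0.  0. -1.] F [0.3 0.6 0.6] w 0.02136142868415949
```

View pics/w2.png

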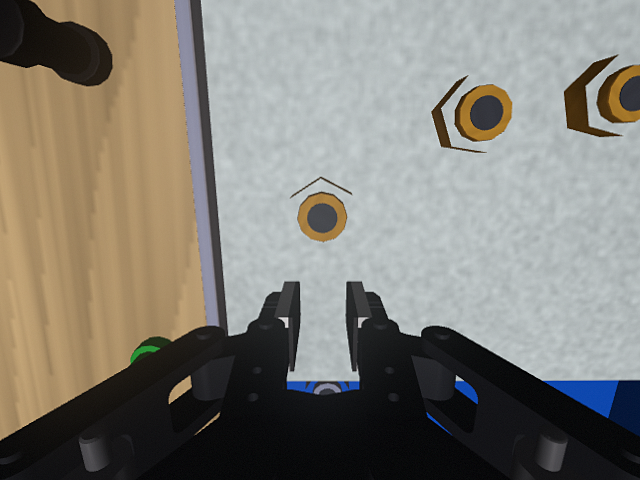

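The plug (322,215) is centred between the fingertips.

Request:
jog_arm(
  plan=[
    [[0.1,0,0,0,0,0],[0.2,0,0,0,0,0],[0.3,0,0,0,0,0],[0.35,0,0,0,0,0],[0.35,0,0,0,0,0],[0.35,0,0,0,0,0],[0.35,0,0,0,0,0],[0.35,0,0,0,0,0],[0.35,0,0,0,0,0],[0.3,0,0,0,0,0]],
  ],
)

```text
time_s: 4.35
position: [0.4709, -0.0238, 0.0649]
tool_rot: [[-0.077, 0.997, -0.0], [0.997, 0.077, 0.0], [0.0, -0.0, -1.0]]
ft_force: [0.8, -1.2, 0.5]
grip_width: 0.0218
```

Run:
```python
from h import *
st();save('wrist','w3.png')
```

```text
t 4.35 tray -0.0871 0.0395 z 0.0649 yaw 94.4 tilt [ 0. -0. -1.] F [ 0.8 -1.2  0.5] w 0.021766829310004215
```

View pics/w3.png

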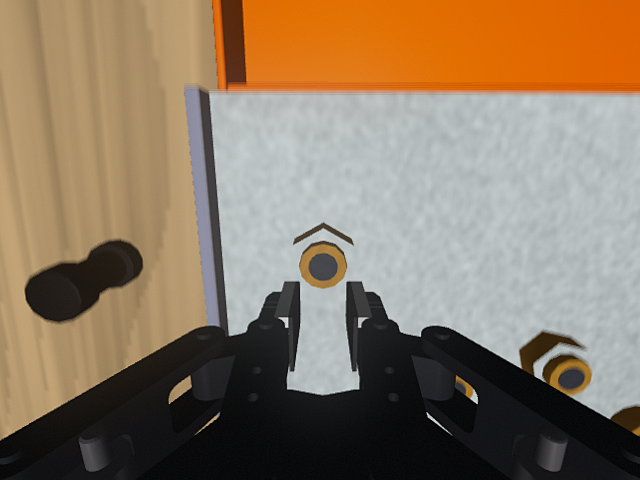

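Request:
jog_arm(
  plan=[
    [[0.35,0,0,0,0,0],[0.35,0,0,0,0,0],[0.35,0,0,0,0,0],[0.35,0,0,0,0,0],[0.35,0,0,0,0,0],[0.35,0,0,0,0,0],[0.35,0,0,0,0,0],[0.35,0,0,0,0,0],[0,0,0,0,0,0],[0,0,0,0,0,0]],
  ],
)

```text
time_s: 5.4
position: [0.4624, 0.0869, 0.0649]
tool_rot: [[-0.077, 0.997, 0.0], [0.997, 0.077, -0.0], [-0.0, 0.0, -1.0]]
ft_force: [-0.2, 0.3, 0.2]
grip_width: 0.0217
```

Run:
```python
from h import *
st();save('wrist','w4.png')
```

```text
t 5.4 tray -0.0871 0.1506 z 0.0649 yaw 94.44 tilt [-0.  0. -1.] F [-0.2  0.3  0.2] w 0.02166464359222139
```

View pics/w4.png

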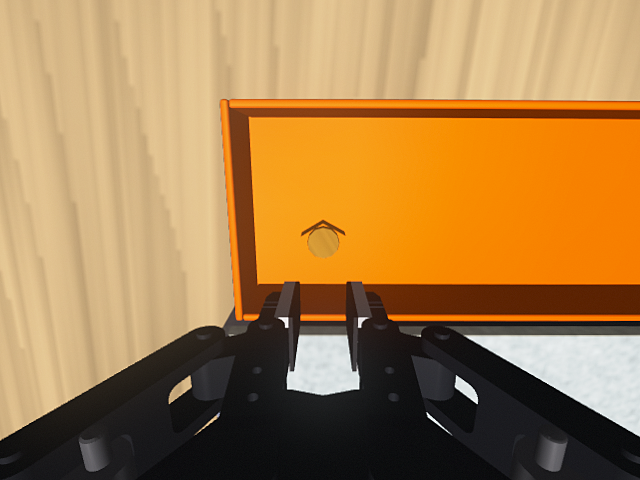

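Plug C is in the orange bin. Next is plug B.

Request:
jog_arm(
  plan=[
    [[0,0,-0.5,0,0,0],[0,0,-0.5,0,0,0],[-0.8,0.25,0,0,0,0],[-0.8,0.25,0,0,0,0],[-0.8,0.25,0,0,0,0],[-0.8,0.25,0,0,0,0],[-0.8,0.25,0,0,0,0],[-0.85,0.26,0,0,0,0],[0,0,0,0,0,0],[0,0,0.4,0,0,0]],
  ],
)

```text
time_s: 6.45
position: [0.5382, -0.1037, 0.0899]
tool_rot: [[-0.074, 0.997, 0.003], [0.997, 0.074, -0.001], [-0.001, 0.003, -1.0]]
ft_force: [0.8, 0.6, -0.5]
grip_width: 0.0214
```

Request:
jog_arm(
  plan=[
    [[0,0,0.4,0,0,0],[0,0,0.2,0,0,0],[0,0,0,0,0,0]],
  ],
)

```text
time_s: 6.75
position: [0.5368, -0.1018, 0.0641]
tool_rot: [[-0.076, 0.997, -0.002], [0.997, 0.076, 0.001], [0.001, -0.002, -1.0]]
ft_force: [0.0, 0.5, 0.6]
grip_width: 0.0216
```

Run:
```python
from h import *
st();save('wrist','w5.png')
```

```text
t 6.75 tray -0.0272 -0.0433 z 0.0641 yaw 94.38 tilt [ 0.001 -0.002 -1.   ] F [0.  0.5 0.6] w 0.02157768751483452
```

View pics/w5.png

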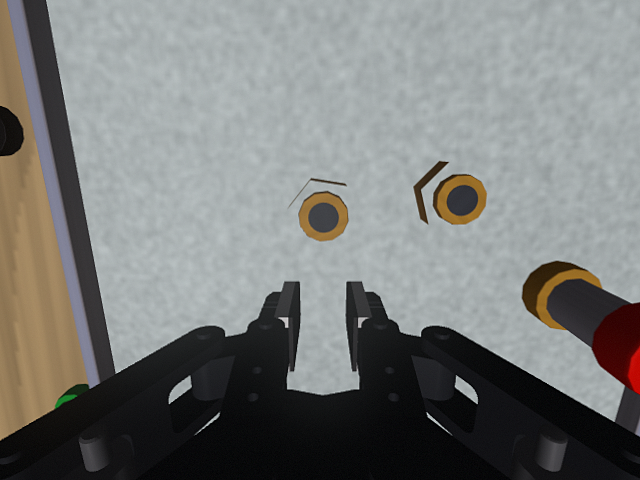

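Plug B (323,215) is centred; pushing.

Request:
jog_arm(
  plan=[
    [[0.1,0,0,0,0,0],[0.2,0,0,0,0,0],[0.3,0,0,0,0,0],[0.35,0,0,0,0,0],[0.35,0,0,0,0,0],[0.35,0,0,0,0,0],[0.35,0,0,0,0,0],[0.35,0,0,0,0,0],[0.35,0,0,0,0,0],[0.35,0,0,0,0,0]],
  ],
)

```text
time_s: 7.8
position: [0.5281, 0.0207, 0.065]
tool_rot: [[-0.077, 0.997, 0.0], [0.997, 0.077, -0.0], [-0.0, 0.0, -1.0]]
ft_force: [-0.2, -1.2, 1.3]
grip_width: 0.0213
```

Request:
jog_arm(
  plan=[
    [[0.35,0,0,0,0,0],[0.35,0,0,0,0,0],[0.35,0,0,0,0,0],[0.35,0,0,0,0,0],[0.35,0,0,0,0,0],[0.1,0,0,0,0,0],[0,0,0,0,0,0],[0,0,0,0,0,0]],
  ],
)

```text
time_s: 8.6
position: [0.5226, 0.093, 0.0649]
tool_rot: [[-0.076, 0.997, -0.0], [0.997, 0.076, -0.0], [-0.0, -0.0, -1.0]]
ft_force: [-0.2, -0.3, -0.2]
grip_width: 0.0215
```

Run:
```python
from h import *
st();save('wrist','w6.png')
```

```text
t 8.6 tray -0.0267 0.1521 z 0.0649 yaw 94.38 tilt [-0. -0. -1.] F [-0.2 -0.3 -0.2] w 0.021488397183160448
```

View pics/w6.png

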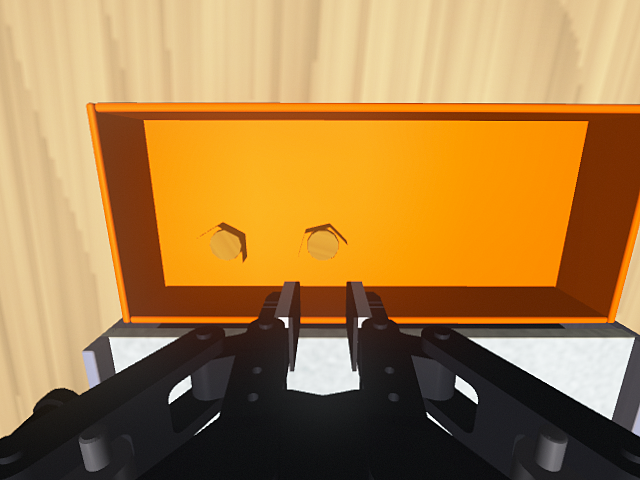

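Both plugs are in the bin. For plug A I lift, shut the fingers and turn the jaws along the sweep, which keeps the knuckles clear of the vent.

Request:
jog_arm(
  plan=[
    [[0,0,-0.8,0,0,0],[0,0,-0.8,0,0,0],[0,0,-0.4,0,0,0.95],[0,0,0,0,0,0.95],[0,0,0,0,0,0.95],[0,0,0,0,0,0.95],[0,0,0,0,0,0.95],[0,0,0,0,0,0.95],[0,0,0,0,0,0.95],[0,0,0,0,0,0.95]],
  ],
  grip=-1,
)

```text
time_s: 9.65
position: [0.5226, 0.0926, 0.1449]
tool_rot: [[0.877, 0.48, -0.0], [0.48, -0.877, -0.0], [-0.0, 0.0, -1.0]]
ft_force: [-0.3, -1.2, 1.0]
grip_width: 0.0002
```

Request:
jog_arm(
  plan=[
    [[0,0,0,0,0,0.95],[0,0,0,0,0,0.95],[0,0,0,0,0,0.97],[0.27,0.94,0,0,0,0],[0.27,0.94,0,0,0,0],[0.27,0.94,0,0,0,0],[0.27,0.94,0,0,0,0],[0.25,0.94,0,0,0,0],[0,0,0,0,0,0],[0,0,0,0,0,0]],
  ],
)

```text
time_s: 10.65
position: [0.5897, -0.0911, 0.1445]
tool_rot: [[0.997, 0.075, -0.001], [0.075, -0.997, 0.0], [-0.001, -0.001, -1.0]]
ft_force: [-0.7, 0.7, 0.3]
grip_width: -0.0002
```

Run:
```python
from h import *
st();save('wrist','w7.png');save('scene','s7.png')
```

```text
t 10.65 tray 0.0263 -0.0366 z 0.1445 yaw 4.28 tilt [-0.001 -0.001 -1.   ] F [-0.7  0.7  0.3] w -0.00020840618864845226
```

View pics/w7.png

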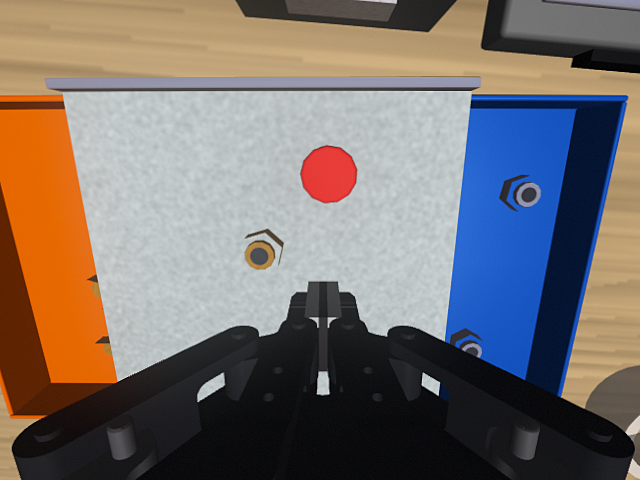

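View pics/s7.png

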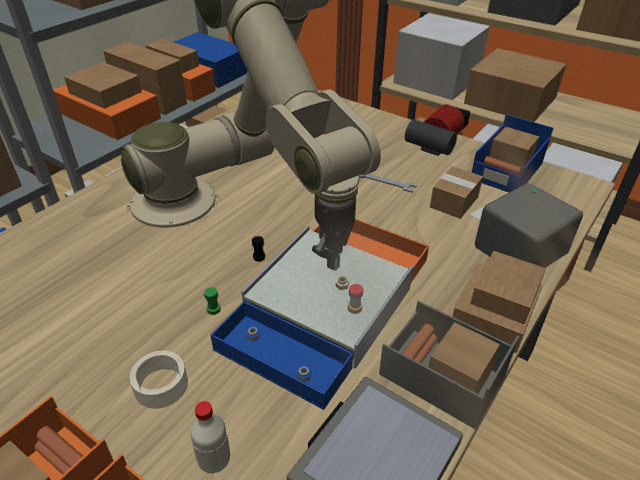

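Run:
```python
from h import *
c,R,t=rays('wrist');o=-R.T@t;print('cam',o,'tray',(o[:2]-C)@X,(o[:2]-C)@Y)
for uv,z in [((259,257),.078),((329,174),.118)]:
    p=onplane('wrist',[uv],z)[0];print(((p[:2]-C)@X).round(4),((p[:2]-C)@Y).round(4))
```

```text
cam [ 0.65663536 -0.08484192  0.28781694] tray 0.09351997106135679 -0.035428991651396825
0.0251 0.0068
0.0819 -0.0385
```

The wrist camera agrees on plug A and the vent to within about 2 mm, and the camera itself stays well above the vent. Descending behind plug A (259,257).

Request:
jog_arm(
  plan=[
    [[0,0,0.4,0,0,0],[0,0,0.5,0,0,0],[0,0,0.5,0,0,0],[0,0,0.4,0,0,0],[0,0,0.2,0,0,0],[0,0,0,0,0,0],[0,0,0,0,0,0]],
  ],
)

```text
time_s: 11.45
position: [0.5903, -0.0898, 0.0657]
tool_rot: [[0.997, 0.077, 0.001], [0.077, -0.997, -0.0], [0.001, 0.0, -1.0]]
ft_force: [-0.0, 0.0, 0.2]
grip_width: -0.0003
```

Run:
```python
from h import *
st();save('wrist','w8.png')
```

```text
t 11.45 tray 0.027 -0.0353 z 0.0657 yaw 4.43 tilt [ 0.001  0.    -1.   ] F [-0.   0.   0.2] w -0.0003306129927450293
```

View pics/w8.png

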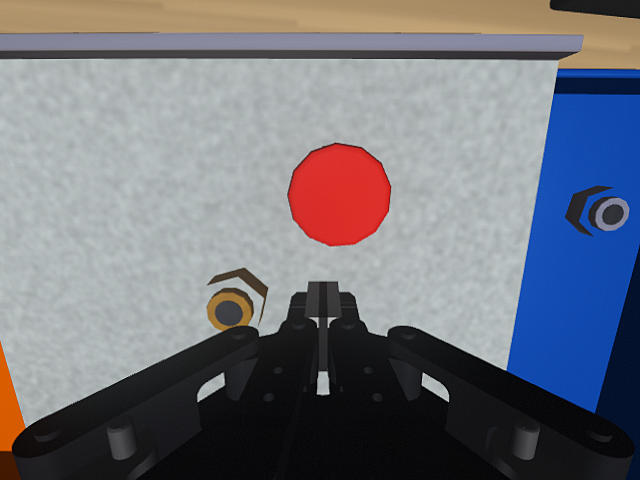

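Request:
jog_arm(
  plan=[
    [[0,-0.1,0,0,0,0],[0,-0.15,0,0,0,0],[0,-0.15,0,0,0,0],[0,-0.2,0,0,0,0],[0,-0.25,0,0,0,0],[0,-0.3,0,0,0,0],[0,-0.3,0,0,0,0],[0,-0.3,0,0,0,0],[0,-0.3,0,0,0,0],[0,-0.3,0,0,0,0]],
  ],
)

```text
time_s: 12.5
position: [0.583, 0.0044, 0.0655]
tool_rot: [[0.997, 0.077, 0.001], [0.077, -0.997, -0.001], [0.001, 0.001, -1.0]]
ft_force: [0.2, -3.4, 4.6]
grip_width: 0.0003
```

Run:
```python
from h import *
st();save('wrist','w9.png')
```

```text
t 12.5 tray 0.0268 0.0592 z 0.0655 yaw 4.42 tilt [ 0.001  0.001 -1.   ] F [ 0.2 -3.4  4.6] w 0.0003110069382676223
```

View pics/w9.png

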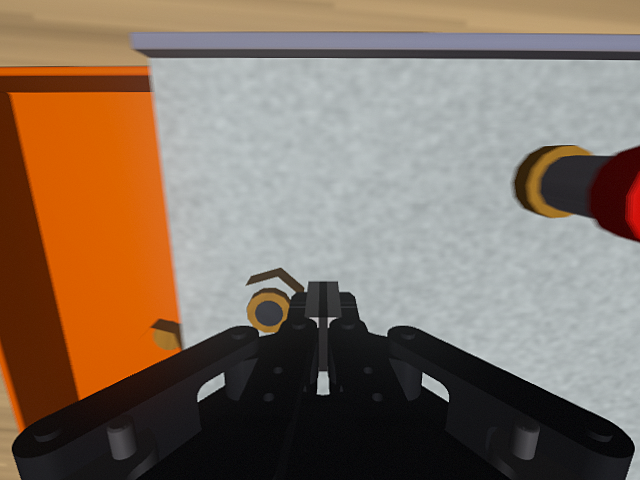

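The plug rides ahead of the fingers and the vent is untouched; continuing off the end.

Request:
jog_arm(
  plan=[
    [[0,-0.3,0,0,0,0],[0,-0.3,0,0,0,0],[0,-0.3,0,0,0,0],[0,-0.3,0,0,0,0],[0,-0.3,0,0,0,0],[0,-0.3,0,0,0,0],[0,-0.3,0,0,0,0],[0,-0.2,0,0,0,0],[0,0,0,0,0,0],[0,0,0,0,0,0]],
  ],
)

```text
time_s: 13.55
position: [0.5756, 0.0955, 0.0647]
tool_rot: [[0.997, 0.077, -0.0], [0.077, -0.997, -0.0], [-0.0, -0.0, -1.0]]
ft_force: [0.4, -1.1, -0.0]
grip_width: 0.0002
```

Run:
```python
from h import *
st();save('wrist','w10.png')
```

```text
t 13.55 tray 0.0264 0.1505 z 0.0647 yaw 4.42 tilt [-0. -0. -1.] F [ 0.4 -1.1 -0. ] w 0.0001824789372620228
```

View pics/w10.png

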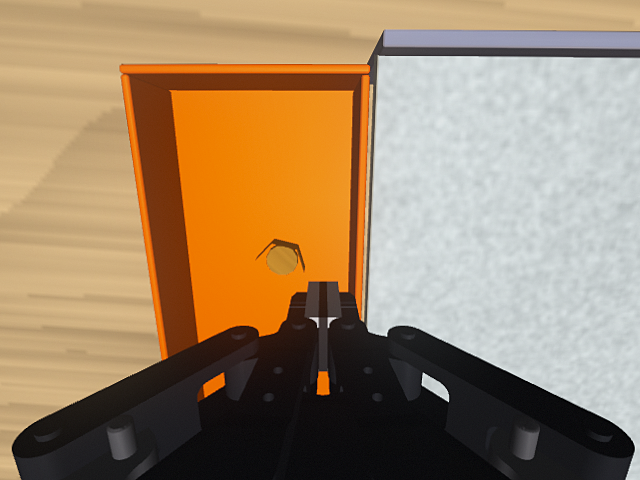

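Plug A has fallen into the bin. Lifting clear and checking.

Request:
jog_arm(
  plan=[
    [[0,0,-0.6,0,0,0],[0,0,-0.8,0,0,0],[0,0,-0.8,0,0,0],[0,0,-0.8,0,0,0],[-0.6,0,-0.6,0,0,0],[-0.8,0,0,0,0,0],[-0.8,0,0,0,0,0],[-0.8,0,0,0,0,0],[0,0,0,0,0,0],[0,0,0,0,0,0]],
  ],
)

```text
time_s: 14.6
position: [0.4563, 0.0857, 0.2094]
tool_rot: [[0.997, 0.076, 0.001], [0.076, -0.997, -0.0], [0.001, 0.0, -1.0]]
ft_force: [0.2, -0.8, 0.6]
grip_width: -0.0002
```

Run:
```python
from h import *
st();im,d=save('top','t11.png');save('wrist','w11.png')
cv2.imwrite('pics/crop11.png',cv2.resize(im[140:320,230:460,::-1],None,fx=3.3,fy=3.3,interpolation=cv2.INTER_CUBIC))
```

```text
t 14.6 tray -0.0933 0.1498 z 0.2094 yaw 4.35 tilt [ 0.001  0.    -1.   ] F [ 0.2 -0.8  0.6] w -0.00022973322365679074
```

View pics/crop11.png

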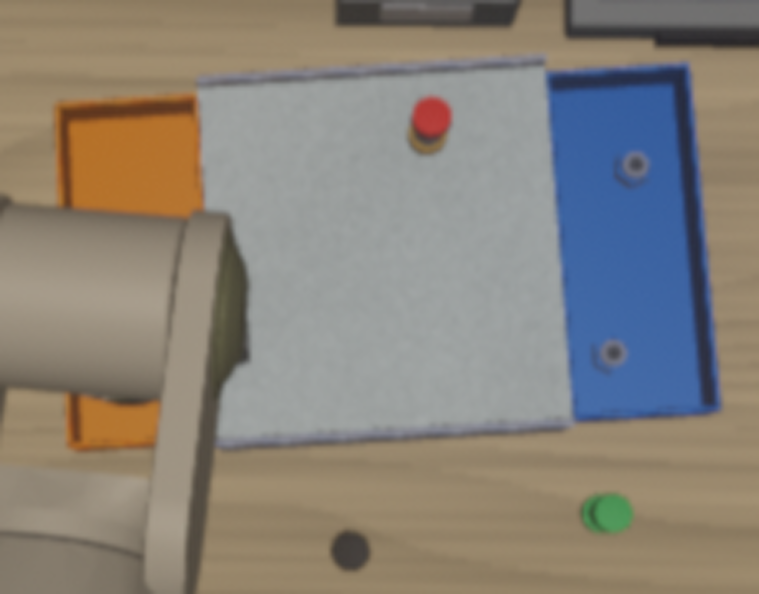

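View pics/w11.png

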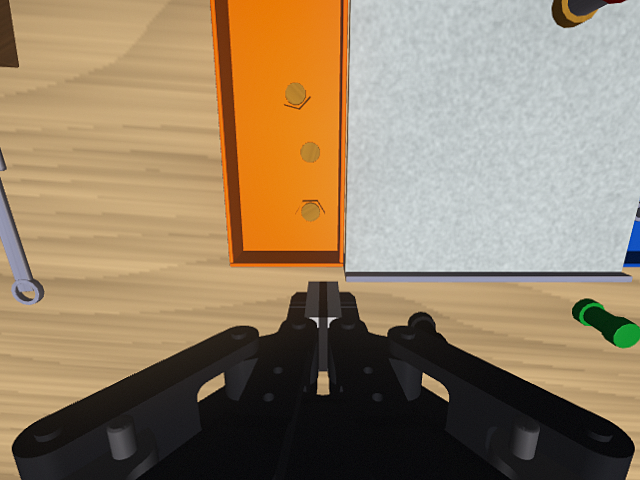

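All three plugs lie in the orange bin, at (296,93), (310,152) and (310,211) in the wrist view. The vent still stands in its place (crop (431,118), the same spot as before after scaling), and the steel plugs are still in the blue bin. The robot is touching nothing.

Run:
```python
from h import *
print(onplane('top',[[230+431/3.3,140+117/3.3]],.118))
print(close_job())
```

```text
[[ 0.64353781 -0.0891929   0.118     ]]
the job is handed in; nothing more can be done
None
```

All three brass plugs are in the orange bin. I swept them one at a time along the tray and off its open end, and never picked one up. The job was handed in at about 15 s of the 48 s allowed.

- **Plugs:** the last wrist picture shows all three lying on the orange bin's floor, and the tray holds only the vent.
- **Vent:** it still stands upright where it was. It measured (0.6435, -0.0892) at the end against (0.6432, -0.0885) at the start, which is within measuring error.
- **Everything else:** the last top picture shows both steel plugs still in the blue bin, and the black and green look-alikes still standing on the bench.
- **Forces:** at the readings I took, the wrist force was at most about 6 N. The arm was lifted clear and touching nothing when I handed in.

No check failed. The spotter found only one of the brass plugs in the top picture, so I located the three plugs from the picture and the depth readings. The closer wrist views confirmed all three.

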